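Show the seat marker of a burn-in drawer to the bench camera

TASK

Push the open drawer of the burn-in chassis fully home until it snaps in at its detent; then turn the sprung mirror in front of the bench camera, by the flat grip on top of it, until the camera sees the drawer's white marker post in the middle of the mirror. Finish while still holding the mirror at that angle (let go, it springs back), with the drawer still home and the loose things on the bench left undisturbed.

Things in the scene. Friction and masses are not known exactly. Their poses are not given: they have to be found in the camera images.
- test_drawer (a joint): Opening of the drawer in the grey chassis, in m: 0 is fully home, 0.085 the most; it starts 0.04 to 0.07 open. It slides in along the +x axis of handle (level, roughly away from the robot) with about 1 N of friction. A spring detent resists with about 3 N more from 0.012 down to 0.005; past that it pulls the drawer in to a hard stop at 0.
- handle (a point): Centre of the drawer's steel bar handle, a level round bar 10 mm thick, 100 mm long along this point's y axis, 55 mm above the bench, its centre line 24 mm in front of the flat aluminium front panel (180 mm wide, 15 to 93 mm above the bench). x axis: the way the drawer closes. Push on the handle or the panel.
- chassis: The fixed grey chassis, 180 mm wide, 240 mm deep, 100 mm high, to the left or the right, the camera stand being on the other side. Origin at bench height under the middle of its front edge; x points to its back.
- marker (a point): Centre of the marker: a white upright cylinder, 20 mm across and 36 mm high, on a thin stem through a slot in the chassis top, 130 mm above the bench. It is part of the drawer and moves with it: 170 mm behind the handle along the handle's x axis.
- mirror_grip (a point): Centre of the mirror's flat aluminium grip, on the mirror's vertical axis, 195 mm above the bench: an upright plate 12 mm thick along this point's x axis, 42 mm wide along its y axis, from 170 to 215 mm above the bench, turning with the mirror. x axis: the way the glass faces (its normal).
- mirror_turn (a joint): Turn of the mirror about its vertical axis, in rad, from -1.2 to 1.2, counter-clockwise seen from above positive. At 0, its rest, the glass faces the camera lens squarely. A spring of 0.12 N m per rad pulls it back to 0. The reflected line of sight turns twice as far as the mirror.
- mirror: The turning mirror with frame and grip, one part on a fixed stand. Origin on its axis at bench height; x is the way the glass faces. The frame, below the grip, is 68 mm wide and spans 91 to 169 mm above the bench; the glass is 60 x 70 mm, its centre 130 mm above the bench, and the axis lies in its face.
- lens (a point): Centre of the camera's lens front, 130 mm above the bench and 194 mm from the mirror's axis. The black camera box (60 x 50 x 50 mm, top 155 mm above the bench) stands behind it on the same fixed base bar (320 x 70 mm, 12 mm high); it looks at the mirror's axis.
- view (a point): Imaginary, nothing to be seen or touched: the camera's line of sight after the mirror. Origin on the mirror's axis at the centre of the glass, x axis along the reflected central line of sight. The marker is in the middle of the mirror when this x axis points at it.
- driver0: Bystander, to be left alone: finned aluminium LED driver brick, 100 x 45 x 36 mm, between chassis and stand. Origin at its underside.
- driver1: Bystander, to be left alone: a second such brick, to the right side. Origin at its underside.
- screwdriver: Bystander, to be left alone: screwdriver lying at the left side. Origin at its underside.
- cooler: Bystander, to be left alone: heat sink with fan, 50 x 50 x 64 mm, between chassis and stand. Origin at its underside.
- meter: Bystander, to be left alone: hand multimeter, 150 x 75 x 38 mm, at the left side. Origin at its underside.
- jar: Bystander, to be left alone: small jar, 60 mm wide, 70 mm high, at the right side. Origin at its underside.
- tape: Bystander, to be left alone: roll of tape lying flat, 60 mm wide, 24 mm high, between chassis and stand. Origin at its underside.

How it is judged:
By the outcome, as a careful person would: the job done as asked, in the order asked, and still so for the second after the job is handed in, while the arm keeps its last pose, push and grip.
It also fails if it takes over 45 s, if anything falls off the work surface, if the arm or the gripper's body presses on something with over 40 N, if the wrist force passes 120 N, or if a joint passes its speed limit or range.

ROBOT

A 7-joint arm with a two-finger parallel gripper is mounted at the origin on the work surface. World frame = base frame: x ahead of the robot, y to its left, z up, the work surface at z = 0. Lengths are in m, angles in rad, forces in N, time in s.
With the tool pointing down it reaches from about 0.425 to 0.875 m from the base axis. Payload 8.4 kg.
Tool frame: the origin (TCP) lies between the finger pads; the fingertips stand 11 mm ahead of it and the grasp point (between the pads) lies 8 mm behind it (manip.finger_overhang is the z of the fingertips in the tool frame, in m); z points along the fingers, y is the line along which they close (so a half turn about z gives the same grasp; the last joint's range is limited). The gripper opens to 85 mm and grips with 20 to 120 N. Pads are 22 mm wide; open, the fingers measure 114 mm over their backs; the gripper's body (76 mm by 85 mm) begins 54 mm behind the grasp point. The pads swing forward as they close: fully open they stand 13 mm farther back than shut.
Start: joints at [1.027, 0.333, 0.04, 1.465, -0.013, 1.343, -0.059], TCP at [0.28, -0.587, 0.214] pointing down, gripper open.
Joint ranges: [-2.58, 2.58], [-0.38, 2.09], [-1.3, 1.39], [0.25, 2.4], [-1.5, 4.64], [0.08, 2.09], [-2.65, 2.65]. Speed limits (rad/s): [2.22, 2.22, 2.79, 2.79, 3.14, 3.14, 3.14].

INTERFACE

Orientations are given as a unit quaternion [x, y, z, w].
In Python, from cell import manip gives the robot as it stands. Calls block until the motion is done:
- manip.move_to(position, orientation): joint-space move of the TCP to a pose.
- manip.move_l(position, rot=None, vel=0.15): straight line of the TCP; rot=None keeps the orientation; vel is the mean speed in m/s.
- manip.set_joints(angles): joint-space move.
- manip.open() and manip.close_gripper(): open the fingers fully, or close them until they stop; the grip force is fixed at half the most.
- manip.sleep(seconds).
- manip.solve_ik(position, orientation): joint angles nearest the present ones, or None.
- manip.sense(): the state.
- manip.read_camera(name): name is "side" or "top" or "wrist"; returns a dict with "frame" (400x640x3 uint8, red, green, blue), "camera_matrix" (3x3 intrinsics, pixels), "view" (4x4, takes a point from world to camera coordinates); the wrist camera has in their place "mount" (4x4, takes a point from camera to tool coordinates, whose origin is the TCP and whose axes are the flange's). Camera axes: x right, y up, looking along -z (the intrinsics and any distortion apply to the point x, -y, -z); pixel columns grow to the right and rows downward; lengths in m; the calibration is good to about 2 mm. A picture is of the moment at which its call begins: read the wrist's pose just before it. There is no depth.
A pose or a line that the arm cannot do raises manip.IKError and nothing moves.
- manip.sign_off(): hands the job in; it is judged then, once.
The state is a dict: "t": time; "joint_pos": joint angles; "joint_vel": joint speeds; "tau": joint torques, N m; "tool_pos": TCP position; "eef_rot": TCP orientation; "force": force on the tool from outside, world axes, zero at the start; "wrist_torque": the same for the moment, N m; "width": finger opening in m; "grasp_force": force on a finger pad.
Only numpy, scipy, OpenCV 4.12 (cv2) and the standard library are available. Lean on these libraries where they do the work, as an engineer would, in place of code of your own. Each camera call takes 0.05 s, during which the arm holds its last target. There are 200 camera calls.

## Working session

There is one attempt and no reset: what is moved stays moved. The work goes in short steps, each a Python script; the robot and the scene stay as the last script left them, time stands still between calls to the robot, and variables do not carry over. Pictures are saved under pics/ and viewed, at most 10 in all, crops included, and the job is handed in when it is done.

```bash
mkdir -p pics
cat > h.py <<'E'
import numpy as np, cv2
from cell import manip
def snap(n,f=None):
    s=manip.sense(); c=manip.read_camera(n)
    if f: cv2.imwrite('pics/'+f,c['frame'][:,:,::-1])
    return s,c
def ray(c,u,v,z):
    K=np.array(c['camera_matrix']);V=np.array(c['view'])
    d=np.linalg.inv(K)@[u,v,1]; d=np.array([d[0],-d[1],-d[2]])
    R=V[:3,:3];o=-R.T@V[:3,3];w=R.T@d
    return o+w*(z-o[2])/w[2]
def proj(c,p):
    V=np.array(c['view']);q=V[:3,:3]@p+V[:3,3];q=np.array(c['camera_matrix'])@[q[0],-q[1],-q[2]]
    return q[:2]/q[2]
E
python3 - <<'E'
from h import *
for n in('top','side'):
    s,c=snap(n,n+'0.png'); print({k:np.round(v,4).tolist() if not isinstance(v,str) else v for k,v in c.items() if k!='frame'})
print(s)
E
```

```text
{'camera_matrix': [[428.2809, 0.0, 315.9613], [0.0, 428.2809, 188.2596], [0.0, 0.0, 1.0]], 'view': [[-0.0255, -0.9997, 0.001, 0.0153], [0.9957, -0.0253, 0.0896, -0.5568], [-0.0895, 0.0032, 0.996, -1.3708], [0.0, 0.0, 0.0, 1.0]]}
{'camera_matrix': [[387.3191, 0.0, 310.8573], [0.0, 387.3191, 202.2764], [0.0, 0.0, 1.0]], 'view': [[-0.9952, -0.0963, 0.015, 0.5435], [0.0747, -0.6559, 0.7511, -0.1621], [-0.0625, 0.7487, 0.66, -1.2922], [0.0, 0.0, 0.0, 1.0]]}
{'t': 0.05, 'joint_pos': array([ 1.0267803 ,  0.33389569,  0.03988745,  1.46628537, -0.01342621,
        1.34331155, -0.0585095 ]), 'joint_vel': array([ 0.00159878, -0.00181103, -0.00022636, -0.00178121,  0.0016209 ,
        0.00064121,  0.00184686]), 'tau': array([ 4.91288360e-03, -6.60640883e+01,  1.37205206e+00, -4.06885707e+01,
        1.70586590e-02,  9.05749068e-03, -2.57155534e-05]), 'tool_pos': array([ 0.27944951, -0.58631467,  0.21352441]), 'eef_rot': array([ 9.75373840e-01,  2.20556581e-01, -2.23444166e-04, -7.85724133e-04]), 'force': array([-0.78946432,  0.28780905, -0.42036586]), 'wrist_torque': array([0.0439811 , 0.00181242, 0.02032408]), 'grasp_force': 0.0, 'width': 0.0855191916182106}
```

View pics/top0.png

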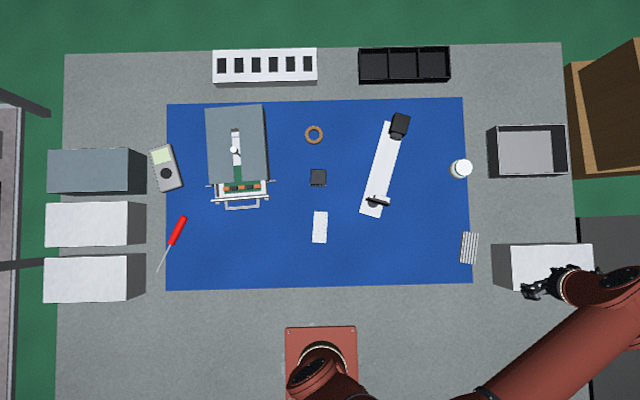

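View pics/side0.png

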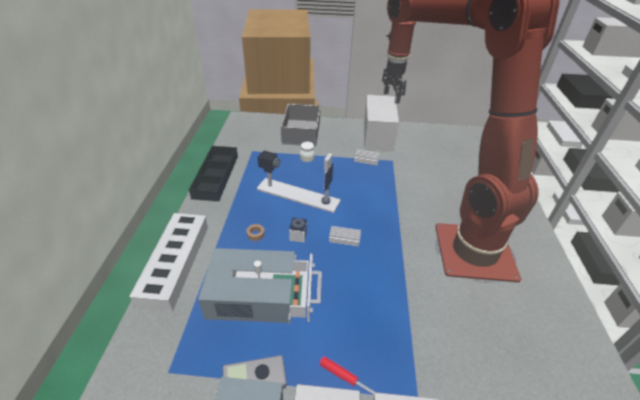

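The top view shows the chassis (205–270, 105–185), with the open drawer's handle near (243,207). The mirror grip is near (377,201), the camera near (400,125), and the marker near (235,151). I'll enlarge this area.

Run:
```python
from h import *
im=cv2.imread('pics/top0.png')
a=cv2.resize(im[95:220,195:275],None,fx=4.8,fy=4.8,interpolation=cv2.INTER_CUBIC)
b=cv2.resize(im[105:230,340:423],None,fx=4.8,fy=4.8,interpolation=cv2.INTER_CUBIC)
cv2.imwrite('pics/crop.png',np.hstack([a,b]));print(a.shape,b.shape)
```

```text
(600, 384, 3) (600, 398, 3)
```

View pics/crop.png

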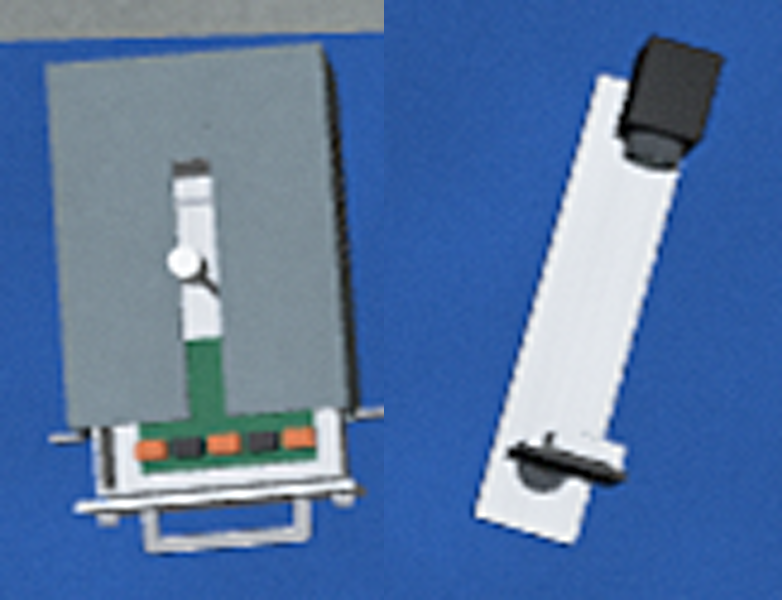

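The crop shows the handle bar's ends at crop (148,548) and (308,538), and the chassis top corners clearly. The mirror frame runs from (510,452) to (625,478), and the lens is at (655,160). Next I compute positions, then move above the handle for a wrist look.

```bash
cat >> h.py <<'E'
from scipy.spatial.transform import Rotation as Rot
def down(yaw): # tool z down, tool x axis at world angle yaw
    return (Rot.from_euler('z',yaw)*Rot.from_euler('x',np.pi)).as_quat()
def wsnap(f=None):
    s,c=snap('wrist',f)
    T=np.eye(4);T[:3,:3]=Rot.from_quat(s['eef_rot']).as_matrix();T[:3,3]=s['tool_pos']
    c['view']=np.linalg.inv(T@np.array(c['mount']));return s,c
E
python3 - <<'E'
from h import *
s,c=snap('top')
A=lambda x,y,z:ray(c,195+(x+.5)/4.8-.5,95+(y+.5)/4.8-.5,z)
B=lambda x,y,z:ray(c,340+(x-384+.5)/4.8-.5,105+(y+.5)/4.8-.5,z)
h1,h2=A(148,548,.055),A(308,538,.055)
print('handle',h1,h2,(h1+h2)/2)
cs=[A(*p,.1) for p in((47,65),(322,43),(355,403),(72,428))]
print('chassis',np.array(cs));
for a,b in((3,0),(2,1)): d=cs[b]-cs[a];print(np.arctan2(d[1],d[0]))
d=cs[3]-cs[2];print('front ang',np.arctan2(d[1],d[0])-np.pi/2, 'front mid',(cs[2]+cs[3])/2)
d=h1-h2;print('bar ang',np.arctan2(d[1],d[0])-np.pi/2)
print('marker top',A(184,262,.148))
bs=[B(475,515,.012),B(577,543,.012),B(602,75,.012)];print('base',np.array(bs))
d=bs[2]-bs[0];print('base ang',np.arctan2(d[1],d[0]),np.linalg.norm(d))
print('lens',B(655,165,.13),'frame mid',(B(510,450,.169)+B(625,478,.169))/2,'grip',B(588,436,.215))
p=(h1+h2)/2
print(np.array(manip.read_camera('wrist')['mount']).round(3))
for yaw in(0,np.pi/2,-np.pi/2,np.pi):
    print(yaw,manip.solve_ik([p[0]-.06,p[1],.3],down(yaw)),manip.solve_ik([.58,-.17,.3],down(yaw)))
E
```

```text
handle [0.49625631 0.29015677 0.055     ] [0.50017919 0.18430373 0.055     ] [0.49821775 0.23723025 0.055     ]
chassis [[0.81124717 0.34461062 0.1       ]
 [0.82140904 0.16486493 0.1       ]
 [0.58404932 0.14698376 0.1       ]
 [0.57249858 0.329064   0.1       ]]
0.06502530124834278
0.07519157970685131
front ang 0.06335275442480892 front mid [0.57827395 0.23802388 0.1       ]
bar ang 0.037042763336975204
marker top [0.66970453 0.24708621 0.148     ]
base [[ 0.47697302 -0.13634098  0.012     ]
 [ 0.45615946 -0.20515072  0.012     ]
 [ 0.78022851 -0.23514323  0.012     ]]
base ang -0.3149600933490895 0.31894479402621584
lens [ 0.6919834  -0.24618689  0.13      ] frame mid [ 0.50143364 -0.17763665  0.169     ] grip [ 0.51496173 -0.18351872  0.215     ]
[[-0.001  0.953  0.301  0.077]
 [ 1.     0.001 -0.     0.001]
 [-0.     0.301 -0.953 -0.16 ]
 [ 0.     0.     0.     1.   ]]
0 [-4.32886705e-01 -9.34126476e-04 -1.51980445e-01  1.67959726e+00
 -1.42249954e-04  1.46291875e+00 -2.15564810e+00] [ 0.42512572  0.22569866 -0.25986324  1.43344339  0.05772242  1.48992021
 -1.40389386]
1.5707963267948966 [ 0.14524501  0.02973663 -0.73674849  1.65535228  0.02009191  1.46423414
 -0.5934207 ] [ 0.54047624  0.23882557 -0.40313248  1.4272195   0.09321003  1.49438566
  0.14049476]
-1.5707963267948966 [ 0.52625542  0.07154056 -1.14326996  1.64383939  0.06543606  1.46826743
  2.51883847] [-0.69079112  0.38892011  1.22077872  1.48645213 -0.36470455  1.51915893
 -2.6176499 ]
3.141592653589793 [ 0.38869953  0.05145427 -0.99203563  1.64742333  0.04330605  1.46610462
  0.96353851] [ 0.64126105  0.25452625 -0.53137465  1.42192886  0.12826056  1.49960849
  1.68570025]
```

Run:
```python
from h import *
a=.068; d=np.array([np.cos(a),np.sin(a),0]); H=np.array([.498,.235,.05]); q=down(np.pi+a)
manip.close_gripper()
manip.move_to(H-.06*d+[0,0,.2],q)
print(manip.sense()['t'])
manip.move_l(H-.055*d,vel=.25)
f0=manip.sense()['force']; print(manip.sense()['t'],f0)
x=-.03; manip.move_l(H+x*d,vel=.1)
mx=0
while x<.075:
    x+=.004 if x<.02 else .002
    manip.move_l(H+x*d,vel=.06); s=manip.sense(); f=-(s['force']-f0)@d
    print(round(x,3),round((s['tool_pos']-H)@d,4),round(f,1))
    if f>11: break
print(s['t'],s['tool_pos'])
snap('top','top1.png');snap('side','side1.png')
im=cv2.imread('pics/top1.png')
cv2.imwrite('pics/crop1.png',cv2.resize(im[95:220,195:295],None,fx=4.8,fy=4.8,interpolation=cv2.INTER_CUBIC))
```

```text
3.8917
4.8417 [-0.25516989  0.35899535  0.40938679]
-0.026 -0.0261 0.2
-0.022 -0.0219 0.2
-0.018 -0.0178 0.7
-0.014 -0.0138 -0.2
-0.01 -0.0097 0.5
-0.006 -0.0058 0.5
-0.002 -0.0018 0.1
0.002 0.0022 -0.4
0.006 0.0062 0.1
0.01 0.0102 0.4
0.014 0.0142 -0.4
0.018 0.0182 0.1
0.022 0.0223 -0.1
0.024 0.0242 -0.5
0.026 0.0262 -0.5
0.028 0.0282 0.5
0.03 0.0302 -0.7
0.032 0.0322 -0.1
0.034 0.0342 -0.8
0.036 0.0362 0.1
0.038 0.0382 0.7
0.04 0.0402 0.1
0.042 0.0422 0.0
0.044 0.0442 -0.4
0.046 0.0462 -0.2
0.048 0.0482 -0.3
0.05 0.0502 -0.6
0.052 0.0522 0.1
0.054 0.0536 4.2
0.056 0.0562 1.1
0.058 0.0586 -0.5
0.06 0.0605 0.1
0.062 0.0623 -0.3
0.064 0.0642 1.0
0.066 0.0642 7.8
0.068 0.0641 17.2
14.2417 [0.56199363 0.23940576 0.04959462]
```

View pics/crop1.png

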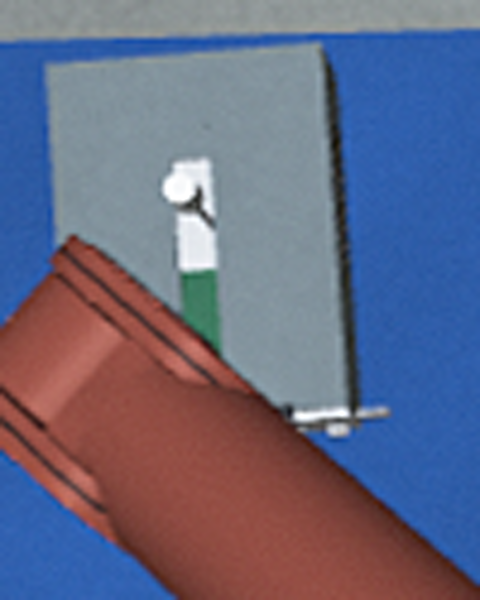

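The drawer snapped past its detent and met the hard stop. The marker has moved back to crop (181,188). I'll retreat and look at the mirror from above.

Run:
```python
from h import *
a=.068; d=np.array([np.cos(a),np.sin(a),0])
p=manip.sense()['tool_pos']
manip.move_l(p-.05*d,vel=.2); manip.move_l(p-.05*d+[0,0,.25],vel=.4)
manip.open()
manip.move_to([.51,-.18,.36],down(-.32+np.pi/2))
s,c=wsnap('w1.png'); print(s['t'],s['tool_pos'])
s,c=snap('top','top2.png')
A=lambda x,y,z:ray(c,195+(x+.5)/4.8-.5,95+(y+.5)/4.8-.5,z)
print('marker top',A(181,188,.148))
```

```text
17.8667 [ 0.51033004 -0.17863442  0.36000469]
marker top [0.71664807 0.24858218 0.148     ]
```

View pics/w1.png

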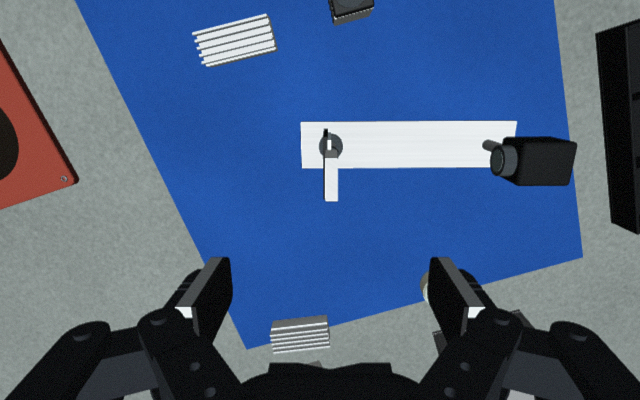

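View pics/top2.png

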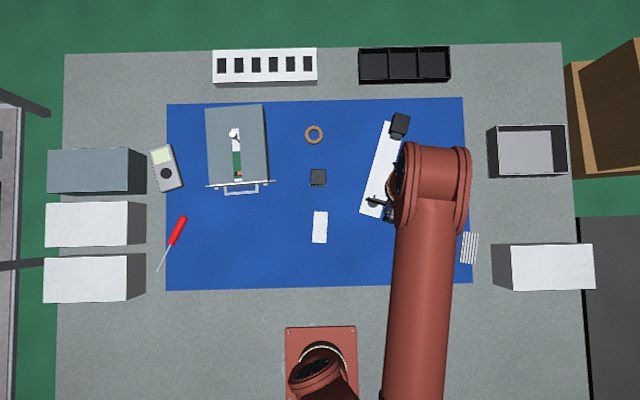

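The wrist view shows the grip's top face spanning (324–338, 157–201). The base bar's corners are (302,122), (517,121) and (302,168), and the lens front is near (495,161). The top view confirms the drawer is home. I'll compute the poses.

Run:
```python
from h import *
s,c=wsnap()
im=c['frame'].astype(int); w=((im.min(2)>185)).astype(np.uint8); 
w[:115]=0;w[205:]=0;w[:,:295]=0;w[:,525:]=0
g=w.copy(); g[:173]=0
ys,xs=np.nonzero(g); print('grip below bar: cols',xs.min(),xs.max(),'rows',ys.max())
for y in(175,185,195): r=np.nonzero(g[y])[0]; print(y,r.min(),r.max())
def edge(rows): return 
# long edges of base bar: top and bottom row at several columns
top=[(x,np.nonzero(w[:172,x])[0].min()) for x in range(350,480,10)]
bot=[(x,np.nonzero(w[:172,x])[0].max()+1) for x in range(350,480,10)]
for e in(top,bot):
    P=np.array([ray(c,x,y-.5,.012)[:2] for x,y in e]); k=np.polyfit(P[:,0],P[:,1],1); print('bar edge ang',np.arctan(k[0]), P[0],P[-1])
tl,bl,tr=[ray(c,*p,.012) for p in((301.5,122),(302,168),(517,121.5))]
u=(tr-tl)/np.linalg.norm(tr-tl);print('corners',tl,bl,tr,np.linalg.norm(tr-tl),np.linalg.norm(bl-tl), 'mid bar near end',(tl+bl)/2)
print('grip top ends',ray(c,331,157,.215),ray(c,331,201,.215),'c',ray(c,331,179,.215))
print('lens',ray(c,495,161,.13))
```

```text
grip below bar: cols 325 337 rows 200
175 325 337
185 325 337
195 325 337
bar edge ang -0.3066008451255163 [ 0.54899633 -0.15881617] [ 0.71735128 -0.21259982]
bar edge ang -0.3055640892608542 [ 0.5285657  -0.22504833] [ 0.70398695 -0.2810191 ]
corners [ 0.48081754 -0.13718093  0.012     ] [ 0.45824943 -0.20277773  0.012     ] [ 0.78289691 -0.23565196  0.012     ] 0.31772391717431925 0.06937045032134916 mid bar near end [ 0.46953348 -0.16997933  0.012     ]
grip top ends [ 0.51745064 -0.16264262  0.215     ] [ 0.50427292 -0.20292743  0.215     ] c [ 0.5109952  -0.18237716  0.215     ]
lens [ 0.69383554 -0.24298478  0.13      ]
```

Run:
```python
from h import *
M=np.array([.511,-.182,.197]); P=np.array([.7166,.2486]); n0=-.313
a=(np.arctan2(*(P-M[:2])[::-1])-n0)/2; y0=n0+np.pi/2; print('turn',a)
print(manip.solve_ik(M,down(y0)),manip.solve_ik(M,down(y0+a)))
manip.move_to(M+[0,0,.08],down(y0))
manip.move_l(M,vel=.12)
s=manip.sense();print(s['t'],s['force'])
manip.close_gripper(); s=manip.sense();print('width',s['width'],s['grasp_force'],s['force'],s['wrist_torque'])
for k in range(1,7):
    manip.move_l(M,rot=down(y0+a*k/6)) ; s=manip.sense(); print(s['t'],s['force'].round(1),s['wrist_torque'].round(3))
m=Rot.from_quat(s['eef_rot']).as_matrix(); print('yaw',np.arctan2(m[1,0],m[0,0]),'want',y0+a,s['width'],s['tool_pos'])
wsnap('w2.png'); snap('side','side2.png')
im=cv2.imread('pics/side2.png'); b=cv2.resize(im[130:330,190:390],None,fx=3,fy=3,interpolation=cv2.INTER_CUBIC); cv2.imwrite('pics/side2c.png',b)
```

```text
turn 0.7191659702026123
[ 1.16092309  0.2670394  -1.04002729  1.71242375  0.2384941   1.29907745
 -0.24137193] [ 1.22016281  0.29731898 -1.12325512  1.71050645  0.27693875  1.30913201
  0.44742327]
19.2583 [0.60606608 0.20030418 0.17450098]
width 0.007284016583419923 58.91235530376434 [-4.59762106  0.93501006  5.49268343] [ 0.17573888  0.89584691 -0.03447374]
20.2667 [-4.2  0.8  6.1] [ 0.239  0.905 -0.011]
20.5333 [-4.4  0.7  6.2] [ 0.277  1.053 -0.01 ]
20.8 [-4.6  1.8  6.7] [ 0.252  1.049 -0.048]
21.0667 [-4.5  0.7  6.9] [ 0.284  1.225 -0.07 ]
21.3333 [-4.8  0.8  7.1] [ 0.243  1.291 -0.081]
21.6 [-6.2  1.3  7.1] [ 0.252  1.281 -0.026]
yaw 1.9775167550616686 want 1.976962296997509 0.007164939210006207 [ 0.51045965 -0.18196072  0.19716072]
```

View pics/w2.png

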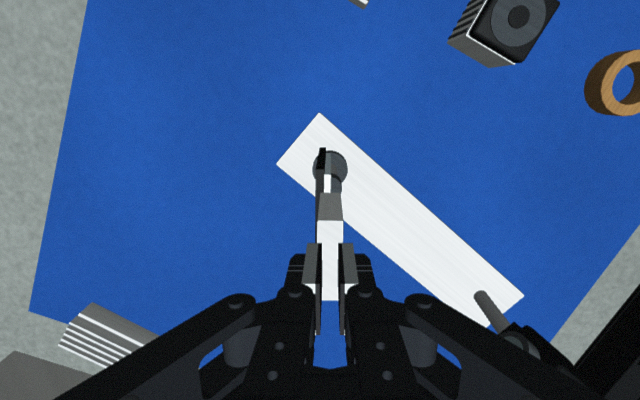

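View pics/side2c.png

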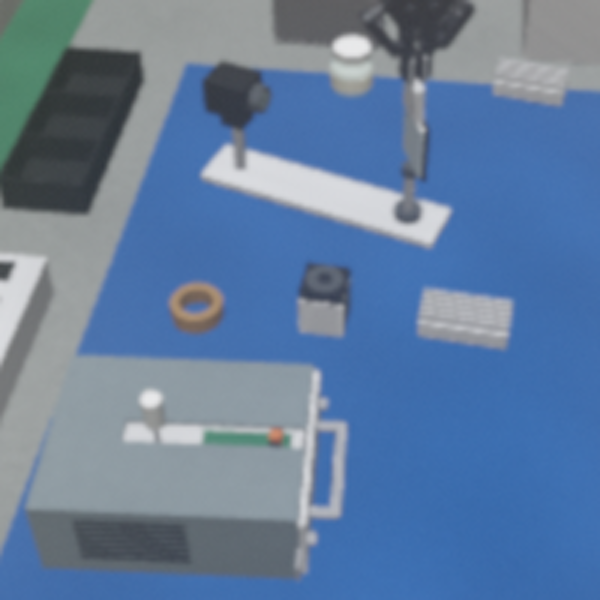

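The grip is held squarely between the pads (plate at columns 317–343). The side view shows the drawer home and the bystanders untouched, with the marker top at full-frame (240,263). One quick numeric check before handing in: the plate's alignment with the tool, and the marker's position from the second view.

Run:
```python
from h import *
s,c=wsnap(); w=c['frame'].min(2)>185
for y in(226,232,238): 
    r=np.nonzero(w[y,300:352])[0]+300; print(y,r.min(),r.max(),[ray(c,x,y,.215)[:2].round(4) for x in(r.min(),r.max())])
g=[]
for y in range(224,241):
    r=np.nonzero(w[y,300:352])[0]+300; g.append(ray(c,(r.min()+r.max())/2,y,.215)[:2])
g=np.array(g);k=g[0]-g[-1];print('plate yaw',np.arctan2(k[1],k[0])%np.pi)
s,c=snap('side'); 
print(proj(c,np.array([.7166,.2486,.148])),ray(c,240.3,262.7,.148)); print(s['wrist_torque'],s['force'],s['t'])
```

```text
226 317 342 [array([ 0.4987, -0.1686]), array([ 0.5092, -0.1641])]
232 317 342 [array([ 0.4998, -0.1713]), array([ 0.5104, -0.1668])]
238 317 342 [array([ 0.501 , -0.1741]), array([ 0.5116, -0.1695])]
plate yaw 1.724493934372725
[240.45915671 261.28487974] [0.71588084 0.25350133 0.148     ]
[ 0.21745957  1.28048837 -0.05015418] [-6.50821765  1.80428203  6.82291498] 21.75
```

```bash
python3 -c "
from cell import manip
print(manip.sign_off())"
```

```text
the job is handed in; nothing more can be done
None
```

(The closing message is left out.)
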